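Clamp a sleeve: three clicks and hold

TASK

Of the three steel sleeves standing on the bench, put the middle-sized one (32 mm across) upright over the pin of the green clamping jig, fully down on its base, and let go of it. Then take the red knob of the jig's sprung lever and pull it round, anticlockwise seen from above, by exactly three clicks that you feel, never over a fourth, so that the rubber pad clamps the sleeve; the lever springs back if released, so finish while still holding the knob there. Leave the other two sleeves and everything else on the bench where they are.

Things in the scene. Friction and masses are not known exactly. Their poses are not given: they have to be found in the camera images.
- sleeve_mid: the sleeve to use: plain steel tube standing upright, 32 mm outside diameter, 20 mm bore, 60 mm tall, 0.2 kg; origin at the centre of its underside, z along the bore, up
- sleeve_small: wrong sleeve, 26 mm outside, 14 mm bore, 60 mm tall; origin as above. To be left alone
- sleeve_large: wrong sleeve, 38 mm outside, 26 mm bore, 60 mm tall; origin as above. To be left alone. Which sleeve stands where varies
- jig: green jig fixed to the bench: base plate 160 (its x) by 240 (its y) by 20 mm high; origin at the centre of its underside, z up. The pin stands at its x 0, y -80 mm; the lever's vertical pivot is at x 0, y +35 mm; between them a steel ram with a rubber pad (top 46 mm above the bench) slides along -y towards the pin as the lever is pulled. Open, it clears the sleeve by 12 mm
- pin_foot (a point): centre of the pin's foot, on the top of the base plate (20 mm above the bench), where the sleeve's underside must rest
- pin_tip (a point): top of the pin, 35 mm above the base plate; pin 16 mm in diameter, its top 8 mm tapered to 6 mm
- pivot (a point): on the vertical axis of the lever, 60 mm above the bench
- knob_mid (a point): on the axis of the lever's upright red knob, 92 mm above the bench and 120 mm from the pivot axis; the knob is a cylinder 18 mm in diameter, from 61 to 113 mm above the bench, and spins freely on the lever, so the gripper need not turn with it
- lever: flat steel lever, top 60 mm above the bench; origin on the pivot axis, x along it to the knob. Rests on a stop 85 degrees anticlockwise of the jig's x; swings 62 degrees anticlockwise. A spring pulls it back, 9 N at the knob rising to 11; at a rib's foot, 4 degrees before its crest, resistance jumps by 4 or 5 N, falls to 3 or 4 N below the plain pull 4 degrees past it, then returns
- click_plate: aluminium disc 156 mm across on the jig's base under the lever; origin on the pivot axis, z up. Four radial brass ribs 12 degrees apart make the clicks. It is clamped at a different angle each time: the first click comes 5 to 19 degrees from the lever's rest. Its x axis points along the lever when that is midway between the third and fourth rib
- pad: rubber pad on the ram, 40 mm wide, 24 mm high, sprung by up to 16 mm, pressing with 3 to 8 N once on the sleeve; origin on its front face, at the height of the bench
- torch: black hand torch, 145 mm long; loose thing on the bench, to be left alone; origin at the middle of its barrel, on the bench
- magnet_base: dark steel magnet block 60 by 50 by 55 mm with a short post; loose thing on the bench, to be left alone; origin at the centre of its underside
- screwdriver: screwdriver with red handle; loose, to be left alone; origin near its middle
- oil_bottle: yellow bottle 56 mm across, 130 mm tall; loose thing on the bench, to be left alone; origin at the centre of its underside
- carton: cardboard box 100 by 140 by 70 mm; loose thing on the bench, to be left alone; origin at the centre of its underside

How it is judged:
By the outcome, as a careful person would: the job done as asked, in the order asked, and still so for the second after the job is handed in, while the arm keeps its last pose, push and grip.
It also fails if it takes over 70 s, if anything falls off the work surface, if the arm or the gripper's body presses on something with over 40 N, if the wrist force passes 120 N, or if a joint passes its speed limit or range.

ROBOT

A 6-joint arm with a two-finger parallel gripper is mounted at the origin on the work surface. World frame = base frame: x ahead of the robot, y to its left, z up, the work surface at z = 0. Lengths are in m, angles in rad, forces in N, time in s.
With the tool pointing down it reaches from about 0.35 to 0.85 m from the base axis. Payload 8.1 kg.
Tool frame: the origin (TCP) lies at the very end of the fingers, on their centre line; the grasp point (between the pads) lies 19 mm behind it; z points along the fingers, y is the line along which they close (so a half turn about z gives the same grasp; the last joint's range is limited). The gripper opens to 93 mm and grips with 3 to 60 N. Pads are 15 mm wide; open, the fingers measure 128 mm over their backs; the gripper's body (75 mm by 188 mm) begins 65 mm behind the grasp point.
Start: joints at [-1.278, 0.13, 1.488, -0, 1.523, -0.085], TCP at [0.221, -0.558, 0.219] pointing down, gripper open.
Joint ranges: [-2.96, 2.96], [-0.89, 2.26], [0.02, 2.5], [-1.34, 4.48], [0, 2.73], [-2.66, 2.66]. Speed limits (rad/s): [2.39, 2.39, 2.79, 3.14, 3.14, 3.14].

INTERFACE

Orientations are given as a rotation vector (axis times angle).
In Python, from plant import monitor, eyes, ticket gives the robot as it stands.
- The arm moves only by the tool arm_command, never from a script. Its argument "deltas" is a list that holds one entry, the list of rows, each a list of 6 numbers: the shift along the world's x, y, z in cm, then the turn, a rotation vector about the world's x, y, z in degrees. In form: [[[tx, ty, tz, rx, ry, rz], ...]]. A call has 1 to 12 rows; each row shifts and turns the commanded pose from where the row before left it; what a row does not reach is not made up. A row lasts 1/12 s, in which the tool goes at most 41.7 mm and 7.16 degrees, less where a joint would pass 70% of its speed; a pose out of reach is approached as far as the arm can. A call is refused whole if a number of a shift passes 4.17 or a number of a turn 7.16, either way. A call with a gripper value outside its range is refused whole. "gripper" is the opening, from -1 (shut) to 1 (fully open), set as the call begins (left out, the last holds). The fingers move at their own pace and stop on an object; "squeeze" is the grip in N (left out, the last holds). Time passes only in rows, so rows that do not move let the fingers close. It gives the time, the measured TCP pose, the force, the opening and the grip force at its end, in the units of the state.
- monitor.read_state(): the state, without advancing time (a new reading comes with each control period).
- eyes.read_camera(name): name is "scene" or "side" or "wrist"; returns the picture (400x640x3 uint8, blue, green, red); there is no depth.
- eyes.camera_model(name): a dict with "fx", "fy", "cx", "cy" (pixels), "rvec" (rotation vector, rad) and "tvec" (3), from world to camera coordinates, as OpenCV has them. Camera axes: x right, y down, z forward; pixel columns grow to the right and rows downward; lengths in m; the calibration is good to about 2 mm. A picture is of the moment at which its call begins: read the wrist's pose just before it. camera_model takes no time and is no camera call; for the wrist camera it gives the pose at the moment of the call.
- ticket.close_job(): hands the job in; it is judged then, once.
The state is a dict: "t": time; "q": joint angles; "dq": joint speeds; "joint_torque": joint torques, N m; "tool_pos": TCP position; "orientation": TCP orientation; "force": force on the tool from outside, world axes, zero at the start; "wrist_torque": the same for the moment, N m; "opening": finger opening in m; "gripper_force": force on a finger pad.
Only numpy, scipy, OpenCV 4.12 (cv2) and the standard library are available. Lean on these libraries where they do the work, as an engineer would, in place of code of your own. Each camera call takes 0.05 s, during which the arm holds its last target. There are 200 camera calls.

## Working session

There is one attempt and no reset: what is moved stays moved. The work goes in short steps, Python scripts to look and compute and a tool call to move; the robot and the scene stay as the last step left them, time stands still between calls to the robot, and variables do not carry over. Pictures are saved under pics/ and viewed, at most 10 in all, crops included, and the job is handed in when it is done.

Besides the shell and the picture viewer there is one more tool, called after "Request:" in YAML: its name, and indented under it one key for each argument. arm_command: Moves the arm, as the interface text tells. Its arguments: {"type":"object","properties":{"deltas":{"type":"array"},"gripper":{"type":"number"},"squeeze":{"type":"number"}},"required":["deltas"]}

```bash
mkdir -p pics; cat > h.py <<'E'
import numpy as np, cv2
from plant import monitor, eyes, ticket
def ray(m,u,v):
    R=cv2.Rodrigues(np.array(m["rvec"],float))[0]; t=np.array(m["tvec"],float).ravel()
    d=R.T@np.array([(u-m["cx"])/m["fx"],(v-m["cy"])/m["fy"],1.]); return -R.T@t,d
def at(m,u,v,z):
    c,d=ray(m,u,v); return c+d*(z-c[2])/d[2]
def proj(m,P):
    K=np.array([[m["fx"],0,m["cx"]],[0,m["fy"],m["cy"]],[0,0,1.]])
    return cv2.projectPoints(np.array(P,float).reshape(-1,3),np.array(m["rvec"],float),np.array(m["tvec"],float),K,None)[0].reshape(-1,2)
E
python3 - <<'E'
from h import *
for n in ("scene","side"):
    im=eyes.read_camera(n); cv2.imwrite(f"pics/{n}0.png",im); cv2.imwrite(f"pics/{n}0x.png",cv2.resize(im,(800,500),interpolation=cv2.INTER_CUBIC))
    m=eyes.camera_model(n); print(n,ray(m,320,200),m["fx"])
s=monitor.read_state(); print(s)
E
```

```text
scene (array([1.12088233, 0.0593549 , 0.94883889]), array([-0.54472879, -0.04963637, -0.83772178])) 396.32864696945404
side (array([ 0.0735815 , -1.18742434,  1.07318107]), array([ 0.27790877,  0.73788688, -0.6150595 ])) 490.4389578973177
{'t': 0.1, 'q': array([-1.27840458e+00,  1.31070614e-01,  1.48916475e+00, -1.75520828e-05,
        1.52300992e+00, -8.53665903e-02]), 'dq': array([ 9.26665635e-05, -1.21535885e-03, -2.68744824e-03,  1.05991888e-03,
        1.16369964e-03, -1.31741770e-03]), 'joint_torque': array([ 1.33784113e-03, -5.61339855e+01, -4.93096876e+01,  7.68972980e-02,
        2.89613474e-02, -4.34585854e-05]), 'tool_pos': array([ 0.22118703, -0.55718855,  0.21770442]), 'orientation': array([-3.08410733e+00, -5.89552535e-01,  2.95469037e-04]), 'force': array([ 0.04424456, -0.76578557, -0.56148794]), 'wrist_torque': array([-0.00678996, -0.05417128, -0.00850433]), 'gripper_force': 0.0, 'opening': 0.09282865633312767}
```

View pics/scene0x.png

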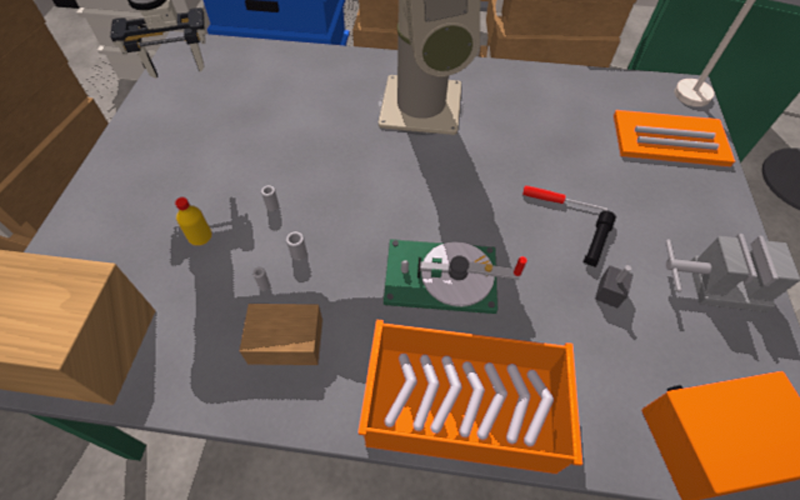

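View pics/side0x.png

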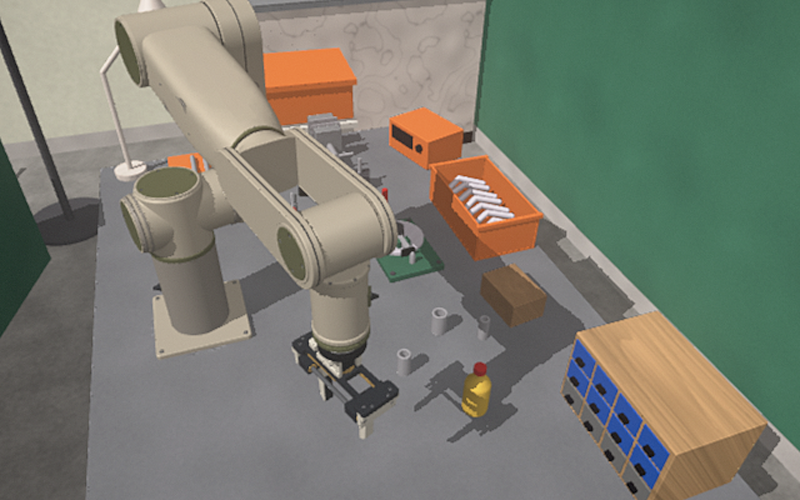

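The scene view shows sleeve tops at about (268,190), (295,239) and (260,272), the jig around (440,275) with the pin near (405,267), the pivot near (459,266) and the red knob near (520,266), all in the 800-px scale. The side view shows the same three sleeves. I'll enlarge these areas next.

```bash
python3 - <<'E'
from h import *
im=cv2.imread("pics/scene0.png")
a=im[140:240,195:265]; b=im[185:255,300:430]
A=cv2.resize(a,None,fx=6,fy=6,interpolation=cv2.INTER_CUBIC)[:600]
B=cv2.resize(b,None,fx=6,fy=6,interpolation=cv2.INTER_CUBIC)
cv2.imwrite("pics/cropA.png",A); cv2.imwrite("pics/cropB.png",B)
E
```

```text
(no output)
```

View pics/cropA.png

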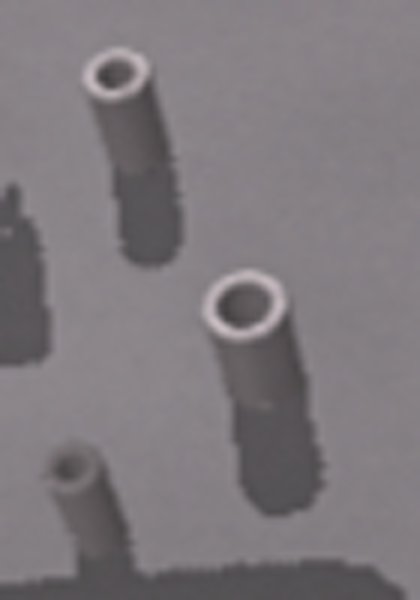

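View pics/cropB.png

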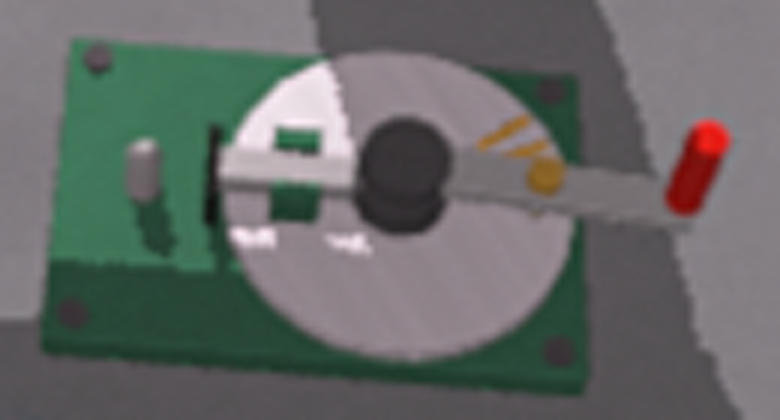

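```bash
python3 - <<'E'
from h import *
m=eyes.camera_model("scene")
A=lambda x,y:((x+.5)/6-.5+195,(y+.5)/6-.5+140)
B=lambda x,y:((x+.5)/6-.5+300,(y+.5)/6-.5+185)
for n,x,y,l,r in (("S1",118,73,84,151),("S2",246,305,203,288),("S3",75,467,47,102)):
    print(n,at(m,*A(x,y),.06).round(4),"dia",np.linalg.norm(at(m,*A(l,y),.06)-at(m,*A(r,y),.06)).round(4))
C=[at(m,*B(*p),.02) for p in ((72,38),(580,73),(585,382),(42,345))]
for c in C: print(c.round(4))
print("sizes",[np.linalg.norm(C[i]-C[(i+1)%4]).round(4) for i in range(4)])
c=np.mean(C,0); dy=(C[1]-C[0])+(C[2]-C[3]); dx=(C[3]-C[0])+(C[2]-C[1])
a1=np.arctan2(-dy[0],dy[1]); a2=np.arctan2(dx[1],dx[0]); print("c",c,"yaw",np.degrees([a1,a2]))
yaw=a1
R=np.array([[np.cos(yaw),-np.sin(yaw)],[np.sin(yaw),np.cos(yaw)]])
J=lambda x,y:c[:2]+R@[x,y]
print("pin",J(0,-.08),"piv",J(0,.035),"pin meas tip",at(m,*B(146,145),.055),"knob top",at(m,*B(712,135),.113))
k=at(m,*B(712,135),.113)[:2]-J(0,.035); print("knob r",np.linalg.norm(k),"ang rel jig",np.degrees(np.arctan2(k[1],k[0])-yaw), "expected knob",J(0,.035)+.12*np.array([np.cos(yaw+np.radians(85)),np.sin(yaw+np.radians(85))]))
E
```

```text
S1 [ 0.4171 -0.3188  0.06  ] dia 0.0325
S2 [ 0.5424 -0.2245  0.06  ] dia 0.0385
S3 [ 0.6353 -0.2774  0.06  ] dia 0.0238
[ 0.4895 -0.0231  0.02  ]
[0.4776 0.2159 0.02  ]
[0.6384 0.2198 0.02  ]
[ 0.6517 -0.0147  0.02  ]
sizes [np.float64(0.2392), np.float64(0.1608), np.float64(0.2349), np.float64(0.1624)]
c [0.56430299 0.09947809 0.02      ] yaw [3.0353902  2.17935085]
pin [0.56853921 0.01959033] piv [0.56244964 0.13442898] pin meas tip [0.56579491 0.02000611 0.055     ] knob top [0.56588661 0.25493166 0.113     ]
knob r 0.1205516853274438 ang rel jig 85.33086518394505 expected knob [0.5665635  0.25435845]
```

The widths come out at 32.5, 38.5 and 23.8 mm, so S1 at (0.417, -0.319) is sleeve_mid. The jig measures 239 x 161 mm with a yaw of about 2.7°. The knob radius of 120.6 mm and its angle of 85.3° match the description. I'll move above S1 with the fingers closing along the jig's x.

Request:
arm_command:
  deltas:
    - [[1.96, 2.39, -0.2, 0, 0, 7.1], [1.96, 2.39, -0.2, 0, 0, 7.1], [1.96, 2.39, -0.2, 0, 0, 7.1], [1.96, 2.39, -0.2, 0, 0, 7.1], [1.96, 2.39, -0.2, 0, 0, 7.1], [1.96, 2.39, -0.2, 0, 0, 7.1], [1.96, 2.39, -0.2, 0, 0, 7.1], [1.96, 2.39, -0.2, 0, 0, 7.1], [1.96, 2.39, -0.2, 0, 0, 7.1], [1.96, 2.39, -0.2, 0, 0, 7.1], [0, 0, 0, 0, 0, 0], [0, 0, 0, 0, 0, 0]]
  gripper: 1

```text
t: 1.1
tool_pos: [0.4179, -0.3173, 0.1981]
orientation: [-2.166, -2.274, 0.0]
force: [-0.9, 0.0, -0.0]
opening: 0.093
gripper_force: 0.0
```

```bash
python3 - <<'E'
from h import *
s=monitor.read_state(); m=eyes.camera_model("wrist"); im=eyes.read_camera("wrist")
R=cv2.Rodrigues(s["orientation"])[0]; print(s["tool_pos"],R.round(3),s["q"].round(3)); print(ray(m,320,200))
print(proj(m,[[.417,-.319,.06],[.417,-.319,0]]))
cv2.imwrite("pics/w1.png",im)
ms=eyes.camera_model("scene"); print("bottle top",at(ms,182/1.25,203/1.25,.13),"bottle base",at(ms,200/1.25,240/1.25,0))
E
```

```text
[ 0.41787869 -0.31729483  0.19809044] [[-0.048  0.999 -0.001]
 [ 0.999  0.048  0.001]
 [ 0.001 -0.001 -1.   ]] [-0.747 -0.063  1.723 -0.     1.482 -0.795]
(array([ 0.41481673, -0.24421584,  0.36381046]), array([ 0.03670767, -0.27402678, -0.96141041]))
[[310.65163438 187.42102202]
 [310.89508144 174.49270098]]
bottle top [ 0.53198755 -0.45779042  0.13      ] bottle base [ 0.53773321 -0.45870847  0.        ]
```

View pics/w1.png

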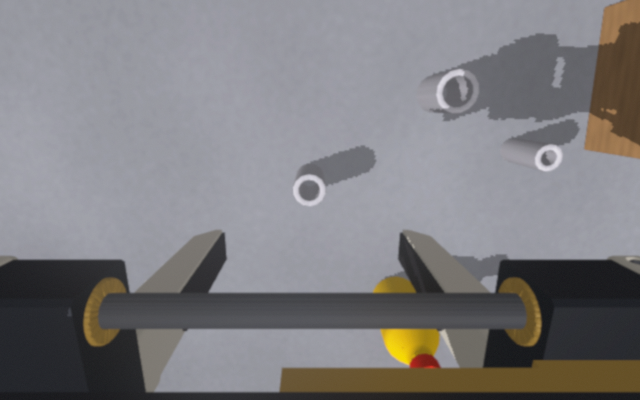

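The wrist view shows the sleeve_mid ring centred at (309,190). The scene estimate predicted (310.7,187.4), so they agree within about 1.5 mm. The bottle at (0.535,-0.458) is clear of the gripper. Next I descend and grip.

Request:
arm_command:
  deltas:
    - [[-0.07, -0.12, -2, 0, 0, 0], [-0.07, -0.12, -2, 0, 0, 0], [0, 0, -2, 0, 0, 0], [0, 0, -2, 0, 0, 0], [0, 0, -2, 0, 0, 0], [0, 0, -2, 0, 0, 0], [0, 0, -2, 0, 0, 0], [0, 0, -1.5, 0, 0, 0], [0, 0, -1.5, 0, 0, 0], [0, 0, -1, 0, 0, 0], [0, 0, 0, 0, 0, 0], [0, 0, 0, 0, 0, 0]]

```text
t: 2.15
tool_pos: [0.4152, -0.3215, 0.0184]
orientation: [-2.171, -2.269, 0.0]
force: [1.0, -0.1, 0.6]
opening: 0.0932
gripper_force: 0.0
```

Request:
arm_command:
  deltas:
    - [[0, 0, 0, 0, 0, 0], [0, 0, 0, 0, 0, 0], [0, 0, 0, 0, 0, 0], [0, 0, 0, 0, 0, 0], [0, 0, 0, 0, 0, 0], [0, 0, 0, 0, 0, 0], [0, 0, 0, 0, 0, 0], [0, 0, 0, 0, 0, 0], [0, 0, 0, 0, 0, 0], [0, 0, 0, 0, 0, 0], [0, 0, 0, 0, 0, 0], [0, 0, 0, 0, 0, 0]]
  gripper: -1
  squeeze: 20

```text
t: 3.15
tool_pos: [0.4159, -0.321, 0.0186]
orientation: [-2.169, -2.272, 0.0]
force: [-0.4, 1.2, 0.3]
opening: 0.0319
gripper_force: 20.0
```

Request:
arm_command:
  deltas:
    - [[0, 0, 1, 0, 0, 0], [0, 0, 2, 0, 0, 0], [0, 0, 2, 0, 0, 0], [0, 0, 2, 0, 0, 0], [0, 0, 2, 0, 0, 0], [0.5, 1, 1, 0, 0, 0], [1.0, 2.3, 0, 0, 0, 0], [1.2, 2.8, 0, 0, 0, 0], [1.2, 2.8, 0, 0, 0, 0], [1.2, 2.8, 0, 0, 0, 0], [1.2, 2.8, 0, 0, 0, 0], [1.2, 2.8, 0, 0, 0, 0]]

```text
t: 4.15
tool_pos: [0.4911, -0.1458, 0.1186]
orientation: [-2.169, -2.272, -0.0]
force: [0.6, -0.3, -0.8]
opening: 0.0315
gripper_force: 20.0
```

Request:
arm_command:
  deltas:
    - [[1.2, 2.8, 0, 0, 0, 0], [1.2, 2.8, 0, 0, 0, 0], [1.2, 2.8, 0, 0, 0, 0], [1.2, 2.8, 0, 0, 0, 0], [1.2, 2.5, 0, 0, 0, 0], [1.0, 2.1, 0, 0, 0, 0], [0.6, 1.2, 0, 0, 0, 0], [0, 0, 0, 0, 0, 0], [0, 0, 0, 0, 0, 0], [0, 0, 0, 0, 0, 0]]

```text
t: 4.98
tool_pos: [0.5664, 0.0213, 0.1184]
orientation: [-2.17, -2.272, 0.001]
force: [-0.1, -0.1, -1.7]
opening: 0.0314
gripper_force: 20.0
```

```bash
python3 - <<'E'
from h import *
s=monitor.read_state(); print(s["tool_pos"],s["orientation"],s["force"],s["opening"])
m=eyes.camera_model("wrist"); im=eyes.read_camera("wrist")
sc=eyes.read_camera("scene"); sd=eyes.read_camera("side")
cv2.imwrite("pics/w2.png",im)
k=lambda i,x,y:cv2.resize(i[y:y+100,x:x+130],None,fx=3,fy=3,interpolation=cv2.INTER_CUBIC)
md=eyes.camera_model("side"); u,v=proj(md,[[.567,.02,.055]])[0]; print(u,v)
u2,v2=proj(eyes.camera_model("scene"),[[.567,.02,.055]])[0]; print(u2,v2)
cv2.imwrite("pics/c2.png",np.vstack([im[:,:640],np.hstack([k(sc,int(u2)-65,int(v2)-50),k(sd,int(u)-65,int(v)-50)])[50:250,:640]]))
print(proj(m,[[.567,.02,.055],[.5625,.1345,.06]]))
E
```

```text
[0.56639395 0.02126088 0.11840224] [-2.16955565e+00 -2.27176582e+00  1.39255591e-03] [-0.10344087 -0.08665232 -1.71936406] 0.031377806508269684
330.7199546343614 200.50666156358534
323.8625424889653 209.13291114555966
[[312.29576145 211.68030052]
 [313.6294204   36.91123636]]
```

View pics/c2.png

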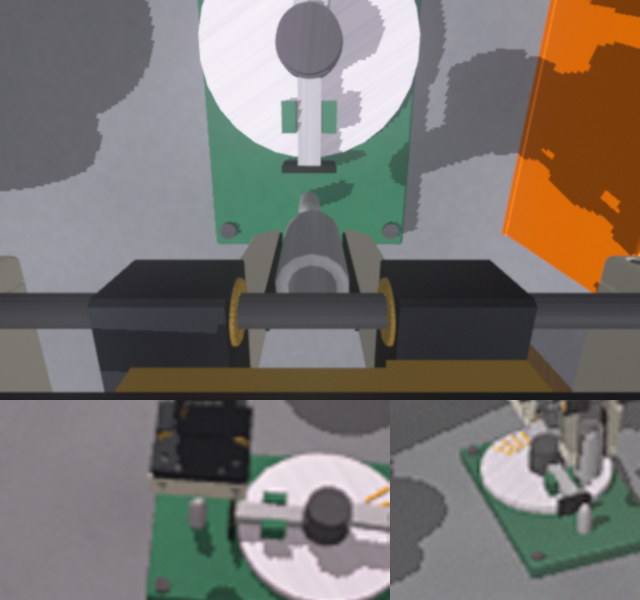

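The wrist view shows the held sleeve at (312,260) with the visible part of the pin at about (309,192-212). The bottom-left inset shows the pin from the scene camera. I'll measure the pin more closely, using the grasped sleeve to find the wrist camera's bias.

```bash
python3 - <<'E'
from h import *
s=monitor.read_state(); m=eyes.camera_model("wrist"); im=cv2.imread("pics/w2.png")
ms=eyes.camera_model("scene"); sc=eyes.read_camera("scene")
# camera pose in tool frame -> first view
R=cv2.Rodrigues(s["orientation"])[0]; c2,_=ray(m,0,0)
# orientation practically same in both views
d=np.array([.41788,-.31729,.19809])-s["tool_pos"]
m1=dict(m); Rc=cv2.Rodrigues(np.array(m["rvec"],float))[0]; m1["tvec"]=-Rc@(c2+d)
print("sleeve by wrist view1",at(m1,309,190,.06),"gripped ~ .4159,-.321+-1")
print("foot pred",proj(m,[[.567,.02,.02],[.567,.028,.02],[.567,.028,.046]]), "corner holes z.02",at(m,228.5,230,.02),at(m,391.5,230,.02))
for e in ((217,243),(403,243)): print("plate edge corner",at(m,*e,.02))
print("pad front top z.046 ctr",at(m,309,171,.0), at(m,309,166,.046))
w=cv2.resize(im[150:230,270:350],None,fx=5,fy=5,interpolation=cv2.INTER_CUBIC)
u,v=map(int,proj(ms,[[.567,.02,.04]])[0]); print("scene crop origin",u-40,v-40)
c=cv2.resize(sc[v-40:v+40,u-40:u+40],None,fx=5,fy=5,interpolation=cv2.INTER_CUBIC)
cv2.imwrite("pics/c3.png",np.hstack([w,c]))
E
```

```text
sleeve by wrist view1 [ 0.41565108 -0.32166819  0.06      ] gripped ~ .4159,-.321+-1
foot pred [[311.99464498 197.8591542 ]
 [312.43490564 188.42258546]
 [312.47532209 196.9514736 ]] corner holes z.02 [ 0.49785307 -0.01131597  0.02      ] [ 0.63529608 -0.00513038  0.02      ]
plate edge corner [ 0.48779622 -0.02361725  0.02      ]
plate edge corner [ 0.64637259 -0.0164774   0.02      ]
pad front top z.046 ctr [0.56357928 0.03838051 0.        ] [0.56344369 0.05105604 0.046     ]
scene crop origin 283 172
```

View pics/c3.png

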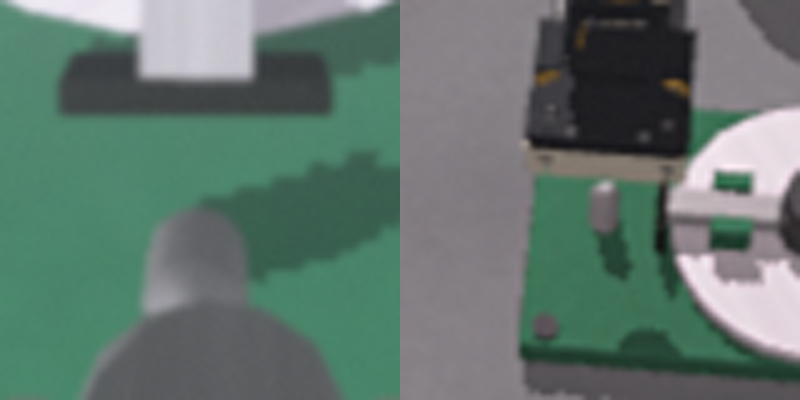

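Request:
arm_command:
  deltas:
    - [[-0.14, -0.3, 0, 0, 0, 0], [0, 0, -1, 0, 0, 0], [0, 0, -1, 0, 0, 0], [0, 0, -1, 0, 0, 0], [0, 0, -1, 0, 0, 0], [0, 0, -0.5, 0, 0, 0], [0, 0, -0.5, 0, 0, 0], [0, 0, -0.5, 0, 0, 0], [0, 0, 0, 0, 0, 0]]

```text
t: 5.93
tool_pos: [0.5648, 0.019, 0.0623]
orientation: [-2.169, -2.271, 0.002]
force: [-1.2, -1.0, -2.5]
opening: 0.0319
gripper_force: 20.0
```

Request:
arm_command:
  deltas:
    - [[0, 0, -0.5, 0, 0, 0], [0, 0, -0.5, 0, 0, 0], [0, 0, -0.5, 0, 0, 0], [0, 0, -0.4, 0, 0, 0], [0, 0, -0.2, 0, 0, 0], [0, 0, -0.1, 0, 0, 0], [0, 0, 0, 0, 0, 0]]

```text
t: 6.52
tool_pos: [0.5654, 0.019, 0.0414]
orientation: [-2.169, -2.272, 0.0]
force: [-0.1, -0.7, -1.0]
opening: 0.0317
gripper_force: 20.0
```

Request:
arm_command:
  deltas:
    - [[0, 0, -0.1, 0, 0, 0], [0, 0, -0.1, 0, 0, 0], [0, 0, 0, 0, 0, 0], [0, 0, -0.05, 0, 0, 0], [0, 0, -0.05, 0, 0, 0], [0, 0, 0, 0, 0, 0]]

```text
t: 7.02
tool_pos: [0.5656, 0.0189, 0.0386]
orientation: [2.17, 2.272, 0.0]
force: [-0.1, 0.1, -0.8]
opening: 0.0317
gripper_force: 20.0
```

Request:
arm_command:
  deltas:
    - [[0, 0, -0.05, 0, 0, 0], [0, 0, -0.05, 0, 0, 0], [0, 0, 0, 0, 0, 0]]

```text
t: 7.27
tool_pos: [0.5657, 0.0189, 0.0386]
orientation: [2.169, 2.272, 0.0]
force: [-4.3, 0.1, 6.7]
opening: 0.0314
gripper_force: 20.0
```

Contact was felt at the expected seated height, so I'll release and lift.

Request:
arm_command:
  deltas:
    - [[0, 0, 0, 0, 0, 0], [0, 0, 0, 0, 0, 0], [0, 0, 0, 0, 0, 0], [0, 0, 0, 0, 0, 0], [0, 0, 0, 0, 0, 0], [0, 0, 0, 0, 0, 0], [0, 0, 1, 0, 0, 0], [0, 0, 3, 0, 0, 0], [0, 0, 3, 0, 0, 0], [0, 0, 3, 0, 0, 0], [0, 0, 2, 0, 0, 0]]
  gripper: 1

```text
t: 8.18
tool_pos: [0.5667, 0.0189, 0.1619]
orientation: [2.168, 2.27, 0.004]
force: [0.2, 0.2, 0.2]
opening: 0.0926
gripper_force: 0.0
```

```bash
python3 - <<'E'
from h import *
s=monitor.read_state(); print(s["tool_pos"],s["force"],s["opening"],s["q"].round(2))
ms=eyes.camera_model("scene"); sc=eyes.read_camera("scene"); im=eyes.read_camera("wrist"); m=eyes.camera_model("wrist")
cv2.imwrite("pics/w4.png",im);cv2.imwrite("pics/s4.png",sc)
print(proj(m,[[.565,.018,.08],[.565,.018,.02]]),proj(ms,[[.565,.018,.08],[.566,.254,.113]]))
c=cv2.resize(sc[185:255,300:430],None,fx=5,fy=5,interpolation=cv2.INTER_CUBIC)[:,:640]
cv2.imwrite("pics/c4.png",np.vstack([c,im[:240]]))
E
```

```text
[0.56673024 0.01888646 0.16186209] [0.20135793 0.24325736 0.18563504] 0.0926034952080855 [-0.06  0.07  1.66  0.    1.41 -0.1 ]
[[305.71089554 202.6551608 ]
 [306.2831012  184.71230918]] [[323.44569321 203.32939876]
 [417.8730833  207.07964227]]
```

View pics/c4.png

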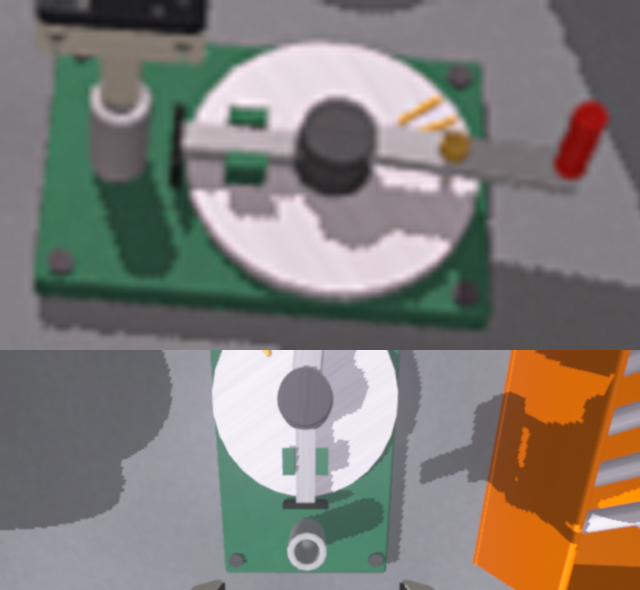

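The sleeve stands seated over the pin: the wrist view shows its top at (306.5,201) against a prediction of (305.7,202.7). Now I go to the knob at about (0.565, 0.253).

Request:
arm_command:
  deltas:
    - [[0, 2.0, 0, 0, 0, 0], [0, 2.9, 0, 0, 0, 0], [0, 2.9, 0, 0, 0, 0], [0, 2.9, 0, 0, 0, 0], [0, 2.9, 0, 0, 0, 0], [0, 2.9, 0, 0, 0, 0], [0, 2.9, 0, 0, 0, 0], [-0.1, 2.5, 0, 0, 0, 0], [-0.1, 1.5, 0, 0, 0, 0], [0, 0, 0, 0, 0, 0], [0, 0, 0, 0, 0, 0]]

```text
t: 9.2
tool_pos: [0.5631, 0.253, 0.1571]
orientation: [-2.168, -2.274, 0.002]
force: [0.8, -0.1, -0.2]
opening: 0.0928
gripper_force: 0.0
```

```bash
python3 - <<'E'
from h import *
s=monitor.read_state(); m=eyes.camera_model("wrist"); im=eyes.read_camera("wrist"); cv2.imwrite("pics/w5.png",im)
print(s["tool_pos"],s["orientation"],s["q"].round(2))
hsv=cv2.cvtColor(im,cv2.COLOR_BGR2HSV); k=((hsv[...,1]>150)&((hsv[...,0]<6)|(hsv[...,0]>174))).astype('u1')
n,l,st,ce=cv2.connectedComponentsWithStats(k)
for i in range(1,n):
    if st[i,4]>60: print(st[i],ce[i])
print(proj(m,[[.565,.253,.113],[.565,.253,.061]]))
ms=eyes.camera_model("scene"); B=lambda x,y:((x+.5)/6-.5+300,(y+.5)/6-.5+185)
p=np.array([.5609,.1354])   # pivot in scene-camera frame
for z in (.03,.04):
  for e in (((480,148),(530,118)),((507,156),(546,143))):
    P=[at(ms,*B(*q),z)[:2]-p for q in e]; d=P[1]-P[0]
    print(z,[np.degrees(np.arctan2(a[1],a[0])).round(1) for a in P],np.degrees(np.arctan2(d[1],d[0])).round(1),[np.linalg.norm(a).round(3) for a in P])
E
```

```text
[0.56309001 0.25304527 0.15708456] [-2.16772722e+00 -2.27376444e+00  1.86986731e-03] [ 0.34  0.21  1.51 -0.    1.42  0.29]
[   1   21   38  121 4252] [19.47201317 82.41933208]
[303 206  24  23 428] [314.12850467 217.29439252]
[[314.33593776 219.02272176]
 [313.95541233 197.82323004]]
0.03 [np.float64(130.4), np.float64(130.7)] 131.0 [np.float64(0.045), np.float64(0.074)]
0.03 [np.float64(119.7), np.float64(119.3)] 118.2 [np.float64(0.053), np.float64(0.073)]
0.04 [np.float64(124.6), np.float64(127.3)] 131.0 [np.float64(0.04), np.float64(0.069)]
0.04 [np.float64(114.0), np.float64(115.2)] 118.2 [np.float64(0.049), np.float64(0.069)]
```

Knob confirmed at (0.565, 0.253). The visible ribs lie at world angles of about 119° and 130.5°, which must be ribs 3 and 4. That puts the crests near 7, 19, 31 and 43° from rest, with the goal near 37°. I'll check this by feel.

Request:
arm_command:
  deltas:
    - [[0.1, 0, -1.5, 0, 0, 0], [0.1, 0, -1.5, 0, 0, 0], [0, 0, -1.5, 0, 0, 0], [0, 0, -1.5, 0, 0, 0], [0, 0, -1.3, 0, 0, 0], [0, 0, -1, 0, 0, 0], [0, 0, 0, 0, 0, 0], [0, 0, 0, 0, 0, 0]]

```text
t: 9.92
tool_pos: [0.5652, 0.2522, 0.0741]
orientation: [-2.17, -2.271, 0.002]
force: [-0.2, 0.3, 0.2]
opening: 0.0932
gripper_force: 0.0
```

Request:
arm_command:
  deltas:
    - [[0, 0, 0, 0, 0, 0], [0, 0, 0, 0, 0, 0], [0, 0, 0, 0, 0, 0], [0, 0, 0, 0, 0, 0], [0, 0, 0, 0, 0, 0], [0, 0, 0, 0, 0, 0], [0, 0, 0, 0, 0, 0], [0, 0, 0, 0, 0, 0], [0, 0, 0, 0, 0, 0], [0, 0, 0, 0, 0, 0], [0, 0, 0, 0, 0, 0], [0, 0, 0, 0, 0, 0]]
  gripper: -1
  squeeze: 35

```text
t: 10.92
tool_pos: [0.5649, 0.2529, 0.0745]
orientation: [-2.169, -2.271, 0.002]
force: [-14.9, -1.4, 7.2]
opening: 0.0172
gripper_force: 12.5
```

```bash
python3 - <<'E'
from h import *
s=monitor.read_state(); print({k:s[k] for k in("t","tool_pos","orientation","force","opening","q")})
# pivot from knob at rest (world angle 87.7)
k=s["tool_pos"][:2]; a=np.radians(87.7); p=k-.12*np.array([np.cos(a),np.sin(a)]); print("pivot",p)
for f in range(0,44,2):
    d=.12*np.array([np.cos(a+np.radians(f+2))-np.cos(a+np.radians(f)),np.sin(a+np.radians(f+2))-np.sin(a+np.radians(f))]); print(f,(d*100/2).round(3),end="; ")
E
```

```text
{'t': 10.9167, 'tool_pos': array([0.56486799, 0.25286664, 0.0744582 ]), 'orientation': array([-2.16890805e+00, -2.27141874e+00,  1.91103603e-03]), 'force': array([-14.90541879,  -1.400343  ,   7.18967319]), 'opening': 0.017248852006791555, 'q': array([3.37887289e-01, 2.90538865e-01, 1.57522169e+00, 3.26994248e-04,
       1.27735675e+00, 2.91628082e-01])}
pivot [0.56005218 0.13296331]
0 [-0.209  0.005]; 2 [-0.209 -0.003]; 4 [-0.209 -0.01 ]; 6 [-0.209 -0.017]; 8 [-0.208 -0.024]; 10 [-0.207 -0.032]; 12 [-0.206 -0.039]; 14 [-0.204 -0.046]; 16 [-0.203 -0.053]; 18 [-0.201 -0.06 ]; 20 [-0.198 -0.067]; 22 [-0.196 -0.074]; 24 [-0.193 -0.081]; 26 [-0.19  -0.088]; 28 [-0.187 -0.094]; 30 [-0.184 -0.101]; 32 [-0.18  -0.107]; 34 [-0.176 -0.113]; 36 [-0.172 -0.119]; 38 [-0.168 -0.125]; 40 [-0.163 -0.131]; 42 [-0.159 -0.137];
```

Request:
arm_command:
  deltas:
    - [[0, 0, 0, 0, 0, 0], [0, 0, 0, 0, 0, 0], [0, 0, 0, 0, 0, 0]]

```text
t: 11.17
tool_pos: [0.5646, 0.2529, 0.0746]
orientation: [-2.169, -2.271, 0.003]
force: [-5.3, -0.6, 3.3]
opening: 0.0174
gripper_force: 35.0
```

Request:
arm_command:
  deltas:
    - [[-0.21, 0, 0, 0, 0, 1], [-0.21, 0, 0, 0, 0, 1], [0, 0, 0, 0, 0, 0]]

```text
t: 11.42
tool_pos: [0.5628, 0.2529, 0.0748]
orientation: [2.126, 2.31, 0.004]
force: [8.9, 0.6, -6.7]
opening: 0.0177
gripper_force: 35.0
```

Request:
arm_command:
  deltas:
    - [[-0.21, 0, 0, 0, 0, 1], [-0.21, 0, 0, 0, 0, 1], [0, 0, 0, 0, 0, 0]]

```text
t: 11.67
tool_pos: [0.5587, 0.2529, 0.0747]
orientation: [2.085, 2.346, 0.005]
force: [9.2, 0.1, -6.7]
opening: 0.0175
gripper_force: 35.0
```

Request:
arm_command:
  deltas:
    - [[-0.21, -0.01, 0, 0, 0, 1], [-0.21, -0.01, 0, 0, 0, 1], [0, 0, 0, 0, 0, 0]]

```text
t: 11.92
tool_pos: [0.5549, 0.2529, 0.0748]
orientation: [2.044, 2.382, 0.006]
force: [9.6, 2.1, -7.9]
opening: 0.0175
gripper_force: 35.0
```

Request:
arm_command:
  deltas:
    - [[-0.21, -0.02, 0, 0, 0, 1], [-0.21, -0.02, 0, 0, 0, 1], [0, 0, 0, 0, 0, 0]]

```text
t: 12.17
tool_pos: [0.5509, 0.2527, 0.0749]
orientation: [2.002, 2.417, 0.007]
force: [10.1, 2.6, -7.6]
opening: 0.0174
gripper_force: 35.0
```

Request:
arm_command:
  deltas:
    - [[-0.21, -0.02, 0, 0, 0, 1], [-0.21, -0.02, 0, 0, 0, 1], [0, 0, 0, 0, 0, 0]]

```text
t: 12.42
tool_pos: [0.5457, 0.2522, 0.0748]
orientation: [1.96, 2.453, 0.004]
force: [4.9, 1.8, -5.2]
opening: 0.0174
gripper_force: 35.0
```

Request:
arm_command:
  deltas:
    - [[-0.21, -0.03, 0, 0, 0, 1], [-0.21, -0.03, 0, 0, 0, 1], [0, 0, 0, 0, 0, 0]]

```text
t: 12.67
tool_pos: [0.5417, 0.2517, 0.0748]
orientation: [1.917, 2.487, 0.005]
force: [7.6, 2.1, -7.4]
opening: 0.0176
gripper_force: 35.0
```

Request:
arm_command:
  deltas:
    - [[-0.21, -0.04, 0, 0, 0, 1], [-0.21, -0.04, 0, 0, 0, 1], [0, 0, 0, 0, 0, 0]]

```text
t: 12.92
tool_pos: [0.5376, 0.251, 0.0748]
orientation: [1.873, 2.52, 0.005]
force: [8.0, 2.8, -8.3]
opening: 0.0176
gripper_force: 35.0
```

Request:
arm_command:
  deltas:
    - [[-0.2, -0.05, 0, 0, 0, 1], [-0.2, -0.05, 0, 0, 0, 1], [0, 0, 0, 0, 0, 0]]

```text
t: 13.17
tool_pos: [0.5336, 0.2502, 0.0748]
orientation: [1.829, 2.552, 0.005]
force: [8.1, 2.4, -8.3]
opening: 0.0176
gripper_force: 35.0
```

Request:
arm_command:
  deltas:
    - [[-0.2, -0.05, 0, 0, 0, 1], [-0.2, -0.05, 0, 0, 0, 1], [0, 0, 0, 0, 0, 0]]

```text
t: 13.42
tool_pos: [0.53, 0.2493, 0.0748]
orientation: [1.783, 2.583, 0.007]
force: [9.2, 4.7, -7.9]
opening: 0.0171
gripper_force: 35.0
```

Request:
arm_command:
  deltas:
    - [[-0.2, -0.06, 0, 0, 0, 1], [-0.2, -0.06, 0, 0, 0, 1], [0, 0, 0, 0, 0, 0]]

```text
t: 13.67
tool_pos: [0.526, 0.2483, 0.0749]
orientation: [1.738, 2.614, 0.007]
force: [8.3, 4.6, -7.2]
opening: 0.0174
gripper_force: 35.0
```

Request:
arm_command:
  deltas:
    - [[-0.2, -0.07, 0, 0, 0, 1], [-0.2, -0.07, 0, 0, 0, 1], [0, 0, 0, 0, 0, 0]]

```text
t: 13.92
tool_pos: [0.5211, 0.2468, 0.0748]
orientation: [1.693, 2.645, 0.005]
force: [5.6, 3.3, -6.1]
opening: 0.0176
gripper_force: 35.0
```

Request:
arm_command:
  deltas:
    - [[-0.2, -0.07, 0, 0, 0, 1], [-0.2, -0.07, 0, 0, 0, 1], [0, 0, 0, 0, 0, 0]]

```text
t: 14.17
tool_pos: [0.5173, 0.2454, 0.0748]
orientation: [1.646, 2.674, 0.005]
force: [6.9, 5.2, -6.3]
opening: 0.0174
gripper_force: 35.0
```

The first two clicks showed as force drops at about 8° and 20°, 12° apart and in line with the rib angles. Next is the third.

Request:
arm_command:
  deltas:
    - [[-0.19, -0.08, 0, 0, 0, 1], [-0.19, -0.08, 0, 0, 0, 1], [0, 0, 0, 0, 0, 0]]

```text
t: 14.42
tool_pos: [0.5136, 0.244, 0.0748]
orientation: [1.599, 2.702, 0.006]
force: [8.0, 5.8, -8.7]
opening: 0.0175
gripper_force: 35.0
```

Request:
arm_command:
  deltas:
    - [[-0.19, -0.09, 0, 0, 0, 1], [-0.19, -0.09, 0, 0, 0, 1], [0, 0, 0, 0, 0, 0]]

```text
t: 14.67
tool_pos: [0.5097, 0.2423, 0.0748]
orientation: [1.552, 2.73, 0.006]
force: [6.9, 6.8, -7.4]
opening: 0.0176
gripper_force: 35.0
```

Request:
arm_command:
  deltas:
    - [[-0.19, -0.09, 0, 0, 0, 1], [-0.19, -0.09, 0, 0, 0, 1], [0, 0, 0, 0, 0, 0]]

```text
t: 14.92
tool_pos: [0.5064, 0.2407, 0.0748]
orientation: [1.504, 2.756, 0.008]
force: [9.5, 7.2, -8.8]
opening: 0.0173
gripper_force: 35.0
```

Request:
arm_command:
  deltas:
    - [[-0.19, -0.1, 0, 0, 0, 1], [-0.19, -0.1, 0, 0, 0, 1], [0, 0, 0, 0, 0, 0]]

```text
t: 15.17
tool_pos: [0.5022, 0.2385, 0.0749]
orientation: [1.455, 2.782, 0.006]
force: [5.1, 6.3, -6.8]
opening: 0.0174
gripper_force: 35.0
```

Request:
arm_command:
  deltas:
    - [[-0.18, -0.11, 0, 0, 0, 1], [-0.18, -0.11, 0, 0, 0, 1], [0, 0, 0, 0, 0, 0]]

```text
t: 15.42
tool_pos: [0.4982, 0.2363, 0.0748]
orientation: [1.407, 2.808, 0.005]
force: [5.0, 5.9, -5.7]
opening: 0.0175
gripper_force: 35.0
```

```bash
python3 - <<'E'
from h import *
s=monitor.read_state(); k=s["tool_pos"]-[.5601,.133,0]; print(s["tool_pos"],np.linalg.norm(k[:2]),np.degrees(np.arctan2(k[1],k[0]))-87.7,s["force"])
E
```

```text
[0.49816639 0.23629087 0.074823  ] 0.1204357705302253 33.2470662499301 [ 4.96089825  5.9464846  -5.65501372]
```

Request:
arm_command:
  deltas:
    - [[-0.18, -0.11, 0, 0, 0, 1], [-0.18, -0.11, 0, 0, 0, 1], [0, 0, 0, 0, 0, 0], [0, 0, 0, 0, 0, 0], [0, 0, 0, 0, 0, 0]]

```text
t: 15.83
tool_pos: [0.4949, 0.2343, 0.0747]
orientation: [1.359, 2.831, 0.006]
force: [6.8, 6.8, -7.8]
opening: 0.0175
gripper_force: 35.0
```

```bash
python3 - <<'E'
from h import *
s=monitor.read_state(); k=s["tool_pos"]-[.5601,.133,0]; print(s["tool_pos"],np.linalg.norm(k[:2]),np.degrees(np.arctan2(k[1],k[0]))-87.7,s["force"])
ms=eyes.camera_model("scene"); sc=eyes.read_camera("scene"); im=eyes.read_camera("wrist")
cv2.imwrite("pics/w6.png",im)
c=cv2.resize(sc[185:255,300:430],None,fx=5,fy=5,interpolation=cv2.INTER_CUBIC)[:,:640]
cv2.imwrite("pics/c6.png",np.vstack([c,im[:240]]))
E
```

```text
[0.49489321 0.23426425 0.07473789] 0.1204424061539655 35.078580536873815 [ 6.79930027  6.76277164 -7.80351474]
```

View pics/c6.png

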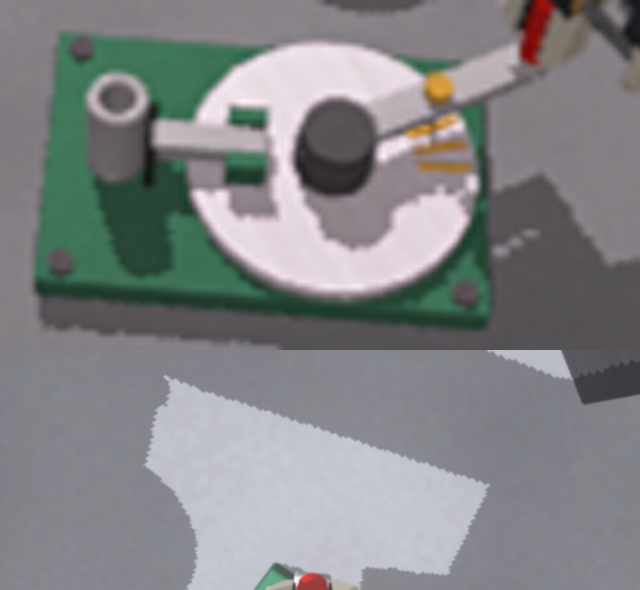

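Three ribs are now behind the lever, at (432,127), (440,150) and (445,167) in the crop. The fourth is hidden under it, and the pad is on the upright sleeve. I'll move 1° further to sit midway between ribs 3 and 4, and let it settle.

Request:
arm_command:
  deltas:
    - [[-0.17, -0.12, 0, 0, 0, 1], [0, 0, 0, 0, 0, 0], [0, 0, 0, 0, 0, 0], [0, 0, 0, 0, 0, 0], [0, 0, 0, 0, 0, 0]]

```text
t: 16.35
tool_pos: [0.4933, 0.2333, 0.0748]
orientation: [1.334, 2.842, 0.006]
force: [7.5, 8.1, -8.0]
opening: 0.0179
gripper_force: 35.0
```

```bash
python3 - <<'E'
from h import *
s=monitor.read_state(); k=s["tool_pos"]-[.5601,.133,0]; print(np.degrees(np.arctan2(k[1],k[0]))-87.7,s["force"])
ms=eyes.camera_model("scene"); B=lambda x,y:((x+.5)/5-.5+300,(y+.5)/5-.5+185)
p=np.array([.5609,.1354])
for e in (((410,133),(455,119)),((415,153),(465,146)),((420,165),(468,169))):
    P=[at(ms,*B(*q),.03)[:2]-p for q in e]; print([np.degrees(np.arctan2(a[1],a[0])).round(1)-87.7 for a in P])
E
```

```text
35.972820545774326 [ 7.48529803  8.11397331 -8.01528922]
[np.float64(32.89999999999999), np.float64(31.599999999999994)]
[np.float64(17.0), np.float64(17.799999999999997)]
[np.float64(7.3999999999999915), np.float64(6.299999999999997)]
```

```bash
python3 -c "
from plant import ticket; print(ticket.close_job())"
```

```text
the job is handed in; nothing more can be done
None
```

The 32 mm sleeve is fully down on the pin and released, and the lever is pulled three clicks to about 36°, roughly midway to the fourth rib; the pad is on the sleeve, the knob is still held, and the job is handed in at about 16 s with no verdict returned.

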